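# Lay out the bench for making up a standard solution

## Task

Lay out the bench mat for making up a solution: stand the beaker on the middle of the stirrer's plate and close it with its cover, stand the calibration weight on the middle of the balance pan, and stand the flask on the mat midway between stirrer and balance. Lay the cuvette case flat on the mat straight in front of the flask (on the robot's side), centred on it, its long side parallel to the mat's front edge, with a gap of about 3 cm between case and flask. Leave the mortar and the wash bottle where they stand and do not tip over the beaker or the flask.

Things in the scene. Friction and masses are not known exactly. Their poses are not given: they have to be found in the camera images.
- mat: Black rubber bench mat, fixed, 270 (x) x 420 (y) mm, 3 mm thick. Origin: centre of its underside, on the bench. Its -x edge is the front edge (robot's side); turned by up to 12 degrees. Stirrer and balance stand fixed on it, origins on its y axis 140 mm either side of its centre, which is thus the midpoint between them; either may be on the left.
- stirrer: Slim magnetic stirrer, fixed: grey box 130 (x) x 120 (y) mm, 40 mm high, with a round steel plate 100 mm in diameter centred on it, plate top 50 mm above the origin. Origin: centre of its underside, 3 mm above the bench. Front, with a black knob, at -x; turned by up to 9 degrees relative to the mat.
- balance: Flat laboratory balance, fixed: white box 170 (x) x 120 (y) mm, 36 mm high, black display at its front (-x). Round aluminium pan of 96 mm diameter, its centre 30 mm from the origin towards own +x, pan top 46 mm above the origin; the pan does not move. Origin: centre of its underside, 3 mm above the bench. Turned by up to 9 degrees relative to the mat.
- beaker: Empty pale plastic beaker, straight, loose: outside diameter 60 mm, height 80 mm, wall 3 mm, floor 4 mm, a small lip at the rim (+y, protrudes 6 mm) and black graduation lines. Origin: centre of its underside, z up. About 70 g.
- cover: White porcelain beaker cover, loose, about 60 g: disc 72 mm diameter; below it a tapered spigot (40 to 32 mm diameter) that drops into the beaker's mouth; on top a round knob 20 mm in diameter. Origin: centre of the spigot's foot, z up; spigot z 0 to 6 mm, disc 6 to 11, knob 11 to 36. Stands on its spigot at the start. Closed, its disc rests on the rim, its origin 74 mm above the beaker's.
- weight: Steel calibration weight, loose: cylinder of 36 mm diameter and 40 mm height, on it a neck of 16 mm diameter and a button of 24 mm diameter, 57 mm high overall. Origin: centre of its underside, z up. About 300 g.
- flask: Empty amber glass volumetric flask with a white stopper, loose: round bulb of 62 mm largest diameter (at 28 mm height), flat foot of 46 mm diameter, neck of 16 mm diameter from 70 to 140 mm height, rim of 21 mm diameter to 146 mm, stopper of 17 mm diameter to 160 mm. Origin: centre of its underside, z up. About 110 g.
- case: Closed blue plastic cuvette case, loose, solid to handle: 45 (x) x 95 (y) x 30 (z) mm, a white label on top, long side along its y. Origin: centre of its underside, z up. About 120 g. The required 3 cm gap to the flask's bulb puts its centre 83 mm from the flask's axis.
- mortar: Bystander: white porcelain mortar (open bowl), loose, 80 mm diameter at the rim, 48 mm high. Origin: centre of its underside. To be left alone.
- wash_bottle: Bystander: white plastic wash bottle with red cap and bent spout, loose, 64 mm diameter, 165 mm high, behind the work. Origin: centre of its underside. To be left alone.

How it is judged (in metres and radians):
At the end, for the whole second after the job is handed in: All upright, seated, at rest: beaker within 15 mm of plate centre; cover within 10 mm of beaker axis; weight within 13 mm (each axis) of pan centre; flask within 15 mm of mat centre; case on robot side, 68-98 mm from flask axis, within 15 mm of mat midline, 0.2 rad of front edge (horizontal distance between beaker and stirrer below 0.015 m and z of beaker in the frame of stirrer between 0.046 and 0.054 m and angle between each of beaker, cover, weight, flask, case's own z axis and vertical below 0.08 rad and horizontal distance between cover and beaker below 0.01 m and z of cover in the frame of beaker between 0.071 and 0.077 m and x of weight in the frame of balance between 0.017 and 0.043 m and y of weight in the frame of balance between -0.013 and 0.013 m and z of weight in the frame of balance between 0.042 and 0.05 m and horizontal distance between flask and mat below 0.015 m and z of flask in the frame of mat between -0.001 and 0.007 m and horizontal distance between case and flask between 0.0685 and 0.0985 m and y of case in the frame of mat between -0.015 and 0.015 m and x of case in the frame of mat below -0.04 m and z of case in the frame of mat between -0.001 and 0.007 m and angle between the y axis of case and the y axis of mat, either way round below 0.2 rad and linear speed of each of beaker, cover, weight, flask, case below 0.02 m/s); the robot touches nothing.
It fails at once if the mortar is shifted by more than 20 mm (distance of mortar from where it was at the start of the episode above 0.02 m).
It fails at once if the wash bottle is shifted by more than 20 mm (distance of wash_bottle from where it was at the start of the episode above 0.02 m).
It fails at once if the beaker or the flask is tipped over (tilted more than 0.9 rad) (angle between any of beaker, flask's own z axis and vertical above 0.9 rad).
It also fails if it takes over 133 s, if anything falls off the work surface, if the arm or the gripper's body presses on something with over 40 N, if the wrist force passes 120 N, or if a joint passes its speed limit or range.

## Robot

A 6-joint arm with a two-finger parallel gripper is mounted at the origin on the work surface. World frame = base frame: x ahead of the robot, y to its left, z up, the work surface at z = 0. Lengths are in mm, angles in degrees, forces in N, time in s.
With the tool pointing down it reaches from about 300 to 850 mm from the base axis. Payload 4.2 kg.
Tool frame: the origin (TCP) lies midway between the tips of the shut fingers; the grasp point (between the pads) lies 19 mm behind it; z points along the fingers, y is the line along which they close (so a half turn about z gives the same grasp; the last joint's range is limited). The gripper opens to 91 mm and grips with 3 to 60 N. Pads are 32 mm wide; open, the fingers measure 118 mm over their backs; the gripper's body (76 mm by 178 mm) begins 60 mm behind the grasp point.
Start: joints at [67.781, 18.312, 89.639, -0, 72.044, -1.146], TCP at [206.752, 536.56, 213.976] pointing down, gripper open.
Joint ranges: [-177.97, 177.97], [-48.28, 115.42], [12.27, 149.76], [-77.06, 257.06], [2.81, 150.46], [-146.56, 146.56]. Speed limits (degrees/s): [147.25, 147.25, 180, 180, 180, 180].

## Interface

Orientations are given as [roll, pitch, yaw] about the fixed x, y, z axes, in that order (R = Rz(yaw) Ry(pitch) Rx(roll)).
In Python, from workcell import state, grab_frame, camera_model, job_done gives the robot as it stands.
- The arm moves only by the tool inch_along, called after "Call:" in YAML: its name, and indented under it one key for each argument. Schema: {"type":"object","properties":{"deltas":{"type":"array","items":{"type":"array","items":{"type":"array","items":{"type":"number"},"minItems":6,"maxItems":6},"minItems":1,"maxItems":8},"minItems":1,"maxItems":1},"finger_gap":{"type":"number"},"squeeze":{"type":"number"},"only":{"type":"string"},"quiet":{"type":"boolean"},"lines":{"type":"string"}},"required":["deltas"],"additionalProperties":false}. deltas is a list that holds a single list of rows (three levels of brackets), with 1 to 8 rows, each of 6 numbers: dx, dy, dz in mm, then a rotation vector rx, ry, rz in degrees; each row shifts and turns the commanded pose from where the row before left it, along the tool's axes as they then stand; what a row does not reach is not made up. A row lasts 1/10 s, in which the tool goes at most 50 mm and 8.59 degrees, less where a joint would pass 70% of its speed; a pose out of reach is approached as far as the arm can. finger_gap is the finger opening in mm, set as the call begins (left out keeps the last). The fingers move at their own pace and stop on an object; squeeze is the grip in N (left out, the last holds). Time passes only in rows, so rows that do not move let the fingers close. The tool returns the time, the measured TCP pose, the force, the opening and the grip force at its end. only (a regular expression) keeps the lines of the reply that match it, lines (a string "A,B") keeps lines A to B, and quiet returns only ok. Input that does not fit is refused with a message, and nothing moves.
- state(): the state, without advancing time (a new reading comes with each control period).
- grab_frame(name): name is "scene" or "top"; returns the picture (420x560x3 uint8, blue, green, red); there is no depth.
- camera_model(name): a dict with "fx", "fy", "cx", "cy" (pixels), "D" ([k1, k2, p1, p2, k3] as OpenCV has them; the pictures are not rectified), "T" (4x4, takes a point from camera to world coordinates). Camera axes: x right, y up, looking along -z (the intrinsics and any distortion apply to the point x, -y, -z); pixel columns grow to the right and rows downward; lengths in mm; the calibration is good to about 2 mm. A picture is of the moment at which its call begins. camera_model takes no time and is no camera call.
- job_done(): hands the job in; it is judged then, once.
The state is a dict: "time_s": time; "qpos": joint angles; "qvel": joint speeds; "effort": joint torques, N m; "ee_pos": TCP position; "ee_rot": TCP orientation; "force": force on the tool from outside, world axes, zero at the start; "torque": the same for the moment, N m; "gripper_width": finger opening in mm; "gripper_force": force on a finger pad.
Only numpy, scipy, OpenCV 4.12 (cv2) and the standard library are available. Lean on these libraries where they do the work, as an engineer would, in place of code of your own. Each camera call takes 0.05 s, during which the arm holds its last target. There are 200 camera calls.

## Working session

There is one attempt and no reset: what is moved stays moved. The work goes in short steps, Python scripts to look and compute and a tool call to move; the robot and the scene stay as the last step left them, time stands still between calls to the robot, and variables do not carry over. Pictures are saved under pics/ and viewed, at most 15 in all, crops included, and the job is handed in when it is done.

```bash
ls; mkdir -p pics; python3 - <<'E'
from workcell import *
import cv2
for n in("scene","top"):
    im=grab_frame(n);cv2.imwrite(f"pics/{n}0.png",im);c=camera_model(n);print(c)
print(state())
E
```

```text
pics
{'fx': 444.8375252318333, 'fy': 444.8375252318333, 'cx': 286.8554581594975, 'cy': 203.7986279259039, 'D': array([-0.03137098,  0.        ,  0.        ,  0.        ,  0.        ]), 'T': array([[-4.11612822e-01, -6.11220952e-01,  6.76005793e-01,
         1.27780421e+03],
       [ 9.11338044e-01, -2.81057681e-01,  3.00781565e-01,
         3.27548491e+02],
       [ 6.15262610e-03,  7.39875346e-01,  6.72715852e-01,
         7.61752200e+02],
       [ 0.00000000e+00,  0.00000000e+00,  0.00000000e+00,
         1.00000000e+00]])}
{'fx': 471.73517941959324, 'fy': 471.73517941959324, 'cx': 280.88096387846616, 'cy': 214.57355298779513, 'D': array([-0.11716968,  0.        ,  0.        ,  0.        ,  0.        ]), 'T': array([[ 2.17689377e-02,  9.90914500e-01, -1.32719880e-01,
         3.53738723e+02],
       [-9.99415616e-01,  2.50681465e-02,  2.32382184e-02,
         1.79173298e+01],
       [ 2.63541290e-02,  1.32136449e-01,  9.90881132e-01,
         1.54734172e+03],
       [ 0.00000000e+00,  0.00000000e+00,  0.00000000e+00,
         1.00000000e+00]])}
{'time_s': 0.1, 'qpos': array([ 6.77808993e+01,  1.83470133e+01,  8.97003436e+01, -1.05625187e-03,
        7.20438446e+01, -1.14529873e+00]), 'qvel': array([-0.02859269, -0.05827403, -0.1899448 ,  0.00086921,  0.08898054,
       -0.02641149]), 'effort': array([ 2.90677690e-04, -4.13335311e+01, -2.32508826e+01,  7.30231125e-02,
        4.20102733e-02, -3.87498562e-05]), 'ee_pos': array([206.57760552, 536.11667255, 213.20774341]), 'ee_rot': array([-1.79908797e+02, -8.18841755e-04,  1.58926524e+02]), 'force': array([-0.81280897, -0.32396893, -0.43449104]), 'torque': array([-0.0261568 ,  0.04143976,  0.00681575]), 'gripper_force': 0.0, 'gripper_width': 91.17388038009344}
```

View pics/scene0.png

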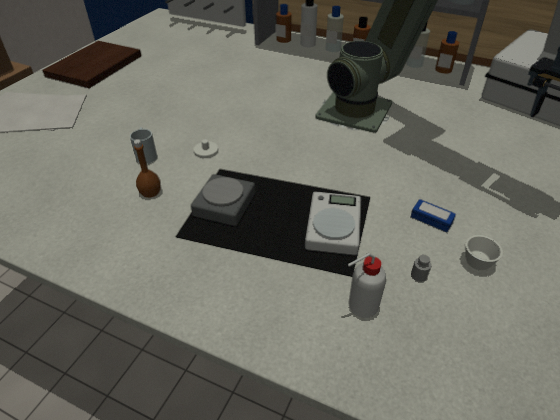

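View pics/top0.png

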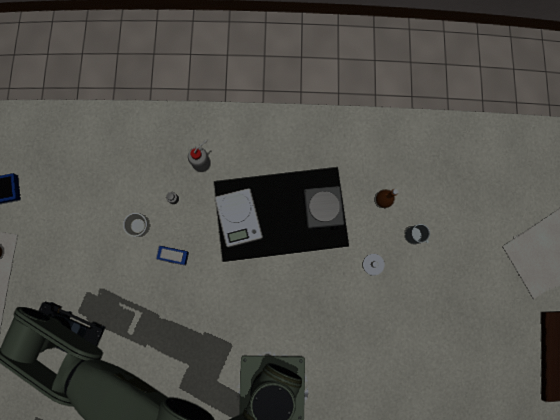

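Scene view: beaker (143,147), flask (148,180), cover (205,149), stirrer (223,192), balance (335,222), case (433,215), weight (422,267), mortar (482,252), bottle (368,285). In the top view the balance is on the left (237,210), the stirrer on the right (324,206), flask (385,198), beaker (417,233), cover (373,264), weight (172,197), case (172,255).

```bash
cat > h.py <<'E'
import numpy as np,cv2
from workcell import *
def ray(n,u,v):
    c=camera_model(n);K=np.array([[c['fx'],0,c['cx']],[0,c['fy'],c['cy']],[0,0,1.]])
    p=cv2.undistortPoints(np.array([[[u,v]]],float),K,c['D'])[0,0]
    d=c['T'][:3,:3]@np.array([p[0],-p[1],-1]);return c['T'][:3,3],d
def onz(n,u,v,z):
    o,d=ray(n,u,v);return (o+d*(z-o[2])/d[2]).round(1)
def proj(n,P):
    c=camera_model(n);K=np.array([[c['fx'],0,c['cx']],[0,c['fy'],c['cy']],[0,0,1.]])
    q=np.linalg.inv(c['T'])@np.r_[P,1];q=q[:3]*[1,-1,-1]
    return cv2.projectPoints(q.reshape(1,1,3),np.zeros(3),np.zeros(3),K,c['D'])[0].ravel().round(1)
def blobs(im,mask,box,amin=8):
    x0,y0,x1,y1=box;m=np.zeros(mask.shape,np.uint8);m[y0:y1,x0:x1]=mask[y0:y1,x0:x1]
    cs,_=cv2.findContours(m,cv2.RETR_EXTERNAL,cv2.CHAIN_APPROX_NONE)
    return sorted([c for c in cs if cv2.contourArea(c)>=amin],key=cv2.contourArea,reverse=True)
E
python3 - <<'E'
from h import *
t=cv2.imread('pics/top0.png');s=cv2.imread('pics/scene0.png')
cv2.imwrite('pics/tc.png',cv2.resize(t[140:280,120:440],None,fx=2.5,fy=2.5,interpolation=2))
cv2.imwrite('pics/sc.png',cv2.resize(s[120:300,120:500],None,fx=2.1,fy=2.1,interpolation=2))
g=t.max(2)
# mat outline
m=((g<40)*255).astype(np.uint8)
c=blobs(t,m,(205,155,355,270))[0];h=cv2.convexHull(c)
q=cv2.approxPolyDP(h,6,True)[:,0];print('mat',[(tuple(p),onz('top',*p,3)) for p in q]);r=cv2.minAreaRect(h)
print([onz('top',*p,3) for p in cv2.boxPoints(r)])
hsv=cv2.cvtColor(t,cv2.COLOR_BGR2HSV)
m=((hsv[...,0]>100)&(hsv[...,0]<130)&(hsv[...,1]>120)).astype(np.uint8)*255
c=blobs(t,m,(150,240,195,270))[0];r=cv2.minAreaRect(c);print('case',r,onz('top',*r[0],30),[onz('top',*p,30) for p in cv2.boxPoints(r)])
m=((hsv[...,0]<20)&(hsv[...,1]>120)).astype(np.uint8)*255
c=blobs(t,m,(365,180,405,215))[0];print('flask',cv2.minEnclosingCircle(c),onz('top',*cv2.minEnclosingCircle(c)[0],28))
m=(g>165).astype(np.uint8)*255
c=blobs(t,m,(355,250,390,280))[0];e=cv2.fitEllipse(c);print('cover',e,onz('top',*e[0],11))
E
```

```text
mat [((np.int32(337), np.int32(167)), array([ 727.1, -203.9,    3. ])), ((np.int32(347), np.int32(246)), array([ 461.6, -238.5,    3. ])), ((np.int32(222), np.int32(260)), array([406.3, 170.4,   3. ])), ((np.int32(215), np.int32(181)), array([667.9, 203.7,   3. ]))]
[array([667.5, 212.8,   3. ]), array([ 732.3, -208.8,    3. ]), array([ 462., -243.,    3.]), array([401.6, 169.7,   3. ])]
case ((171.92308044433594, 254.88461303710938), (29.22130584716797, 13.532012939453125), 11.309932708740234) [417.5 329.6  30. ] [array([404. , 379.7,  30. ]), array([446.9, 373.3,  30. ]), array([431. , 279.6,  30. ]), array([388.2, 286.3,  30. ])]
flask ((385.2391357421875, 198.44564819335938), 9.41419792175293) [ 619.7 -361.4   28. ]Traceback (most recent call last):
  File "<stdin>", line 17, in <module>
IndexError: list index out of range
```

View pics/tc.png

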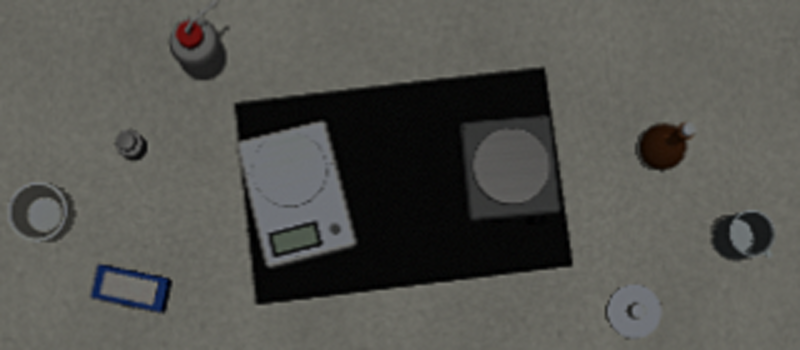

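View pics/sc.png

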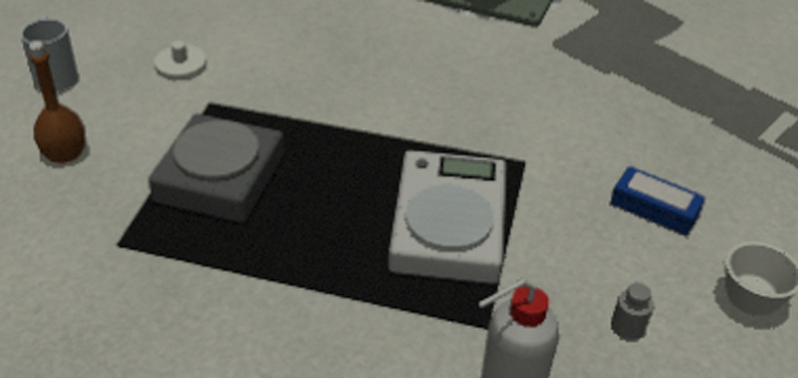

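Top crop: pan centre at crop (289,172), plate (510,166), weight button (126,139), cover disc (634,312), flask bulb (662,147), beaker rim about (750,233) with its shadow to the left. Scene crop: beaker rim (46,30), stopper top (36,44), weight button (640,290), cover (180,62).

```bash
python3 - <<'E'
from h import *
t=cv2.imread('pics/top0.png');s=cv2.imread('pics/scene0.png')
T=lambda u,v,z:onz('top',(u+.5)/2.5-.5+120,(v+.5)/2.5-.5+140,z)
S=lambda u,v,z:onz('scene',(u+.5)/2.1-.5+120,(v+.5)/2.1-.5+120,z)
for n,a,b in[('pan',(289,172,49),(449,217,49)),('plate',(510.5,166,53),(216,150,53)),('weight',(126,139,57),(639,290,57)),('cover',(634.5,312,11),(180,64,11)),('flask bulb',(662,147,28),(60,133,28)),('stopper',(688,131,160),(36,44,160)),('beaker rim',(750,233,80),(47,33,80)),('mortar',(43,212,48),(763,268,48)),('bottle cap',(189,34,155),(530,298,155)),('case',(131,288,30),(658,191,30))]:
    print(n,T(*a),S(*b))
f=lambda im,x,y:cv2.resize(im[y-20:y+20,x-20:x+20],None,fx=9,fy=9,interpolation=2)
o=np.hstack([f(t,417,233),f(t,172,197)]);cv2.imwrite('pics/z.png',cv2.convertScaleAbs(o,alpha=1.4))
g=t.max(2)
for n,box,z,th in[('pan',(205,185,260,228),49,0)]: pass
cl=cv2.createCLAHE(3,(8,8)).apply(g)
for n,(x,y),z,R in[('pan',(235,209),49,48),('plate',(324,206),53,50),('cover',(374,265),11,36)]:
    C=cv2.HoughCircles(cv2.resize(g[y-25:y+25,x-25:x+25],None,fx=4,fy=4,interpolation=2),cv2.HOUGH_GRADIENT,1.5,40,param1=60,param2=15,minRadius=int(R/3.2*4*.9),maxRadius=int(R/3.2*4*1.12))
    if C is not None:
        for c in C[0][:2]:u,v=(c[:2]+.5)/4-.5+[x-25,y-25];print(n,c[2]/4,u,v,onz('top',u,v,z))
E
```

```text
pan [570.4 129.4  49. ] [576.6 132.3  49. ]
plate [ 584.9 -154.9   53. ] [ 589.4 -150.9   53. ]
weight [606.7 339.7  57. ] [602.8 341.9  57. ]
cover [ 402.2 -325.2   11. ] [ 411.8 -316.8   11. ]
flask bulb [ 619.5 -358.9   28. ] [ 617.5 -358.7   28. ]
stopper [ 616.9 -358.4  160. ] [ 618.6 -358.7  160. ]
beaker rim [ 502.6 -459.4   80. ] [ 504.5 -453.1   80. ]
mortar [510.8 444.   48. ] [510.6 453.9  48. ]
bottle cap [721.2 249.1 155. ] [744.1 257.1 155. ]
case [417.5 329.   30. ] [417.3 332.   30. ]
pan 16.5375 235.3125 205.9375 [578.7 129.6  49. ]
pan 16.125 233.0625 216.0625 [545.8 135.7  49. ]
plate 15.2 324.3125 205.5625 [ 586.7 -156.2   53. ]
cover 10.375 373.1875 264.1875 [ 403.2 -324.2   11. ]
```

View pics/z.png

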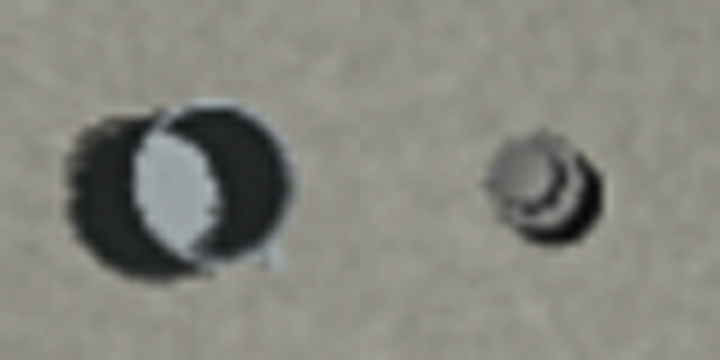

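```bash
cat > go.py <<'E'
import sys,numpy as np
from workcell import state
from scipy.spatial.transform import Rotation as R
s=state();r=R.from_euler('xyz',s['ee_rot'],degrees=True);p=np.array(s['ee_pos'])
a=[float(v) for v in sys.argv[1:]]   # X Y Z yaw
d=((a[3]-s['ee_rot'][2]+180)%360)-180
tilt=(R.from_euler('xyz',[180,0,s['ee_rot'][2]],degrees=True).inv()*r)
r2=R.from_euler('xyz',[180,0,a[3]],degrees=True)
print('rz',round(-d,1),'rotvec',(r.inv()*r2).as_rotvec(degrees=True).round(2),'then d',r2.inv().apply(np.array(a[:3])-p).round(1),'d before turn',r.inv().apply(np.array(a[:3])-p).round(1))
E
```

Call:
inch_along:
  deltas:
    - [[0, 0, 0, 0, 0, 8.5], [0, 0, 0, 0, 0, 8.5], [0, 0, 0, 0, 0, 8.5], [0, 0, 0, 0, 0, 8.5], [0, 0, 0, 0, 0, 8.5], [0, 0, 0, 0, 0, 8.5], [0, 0, 0, 0, 0, 8.5], [0, 0, 0, 0, 0, 8.5]]
  finger_gap: 91
  squeeze: 20

```text
time_s: 0.9
ee_pos: [206.7, 536.3, 213.5]
ee_rot: [-180.0, 0.1, 90.6]
force: [0.0, -0.0, 0.5]
gripper_width: 90.7
gripper_force: 0.0
```

Call:
inch_along:
  deltas:
    - [[0, 0, 0, 0, 0, 8.5], [0, 0, 0, 0, 0, 2], [0, 0, 0, 0, 0, 0]]

```text
time_s: 1.2
ee_pos: [206.7, 536.3, 213.5]
ee_rot: [-180.0, 0.1, 80.4]
force: [-0.1, 0.7, -1.3]
gripper_width: 90.6
gripper_force: 0.0
```

```bash
python3 go.py 417.5 329.5 60 80.4
```

```text
rz 0.0 rotvec [-0.01  0.05  0.04] then d [-168.7  242.4  153.5] d before turn [-168.8  242.3  153.6]
```

Call:
inch_along:
  deltas:
    - [[-24, 34, 14, 0, 0, 0], [-24, 34, 20, 0, 0, 0], [-24, 35, 20, 0, 0, 0], [-24, 35, 20, 0, 0, 0], [-24, 35, 20, 0, 0, 0], [-24, 35, 20, 0, 0, 0], [-25, 34, 20, 0, 0, 0], [0, 0, 0, 0, 0, 0]]

```text
time_s: 2.0
ee_pos: [418.5, 325.3, 77.3]
ee_rot: [-179.8, 0.3, 80.2]
force: [-0.5, 0.4, 0.5]
gripper_width: 90.8
gripper_force: 0.0
```

```bash
python3 go.py 417.5 329.5 9 80.4
python3 - <<'E'
from h import *
cv2.imwrite('pics/c1.png',cv2.resize(grab_frame('scene')[140:300,350:510],None,fx=3.5,fy=3.5))
E
```

```text
rz -0.2 rotvec [-0.17  0.28 -0.21] then d [ 3.9 -1.7 68.3] d before turn [ 4.3 -1.5 68.2]
```

View pics/c1.png

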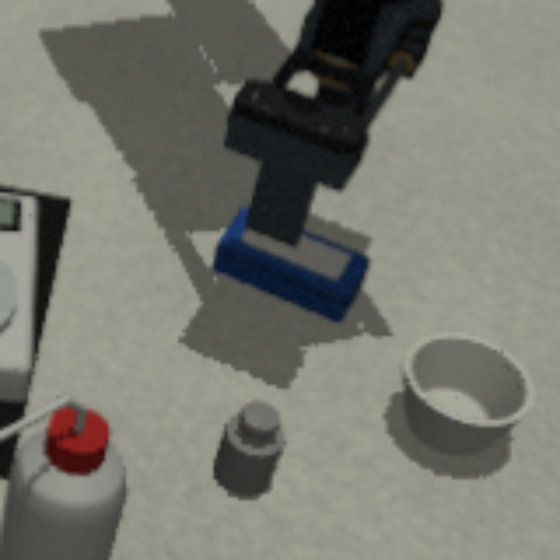

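The picture shows the far finger over the case (crop 290,260), aligned with its short axis and a little towards the mat, as the numbers say. I'm descending and gripping.

Call:
inch_along:
  deltas:
    - [[4, -2, 23, 0, 0, 0], [0, 0, 23, 0, 0, 0], [0, 0, 22, 0, 0, 0], [0, 0, 0, 0, 0, 0]]

```text
time_s: 2.45
ee_pos: [413.6, 333.8, 10.2]
ee_rot: [-179.8, 0.2, 80.5]
force: [-0.1, -0.1, 0.5]
gripper_width: 91.1
gripper_force: 0.0
```

Call:
inch_along:
  deltas:
    - [[0, 0, 0, 0, 0, 0], [0, 0, 0, 0, 0, 0], [0, 0, 0, 0, 0, 0], [0, 0, 0, 0, 0, 0], [0, 0, 0, 0, 0, 0], [0, 0, 0, 0, 0, 0]]
  finger_gap: 20
  squeeze: 25

```text
time_s: 3.05
ee_pos: [416.2, 334.0, 12.3]
ee_rot: [180.0, -0.0, 80.4]
force: [0.7, 0.3, 0.3]
gripper_width: 45.4
gripper_force: 0.3
```

Call:
inch_along:
  deltas:
    - [[0, 0, -30, 0, 0, 0], [0, 0, -30, 0, 0, 0], [0, 0, -40, 0, 0, 4], [0, 0, -20, 0, 0, 0], [0, 0, 0, 0, 0, 0]]

```text
time_s: 3.55
ee_pos: [417.6, 335.1, 134.9]
ee_rot: [179.8, -0.3, 76.4]
force: [-0.6, 0.5, -1.9]
gripper_width: 44.5
gripper_force: 25.0
```

```bash
python3 go.py 484 -29 60 98
```

```text
rz -21.6 rotvec [  0.3   -0.26 -21.58] then d [-369.8   15.1   74.9] d before turn [-338.8  149.7   73.7]
```

Call:
inch_along:
  deltas:
    - [[0, 0, 0, 0, 0, -7.2], [0, 0, 0, 0, 0, -7.2], [0, 0, 0, 0, 0, -7.2], [0, 0, 0, 0, 0, 0], [-40, 0, 0, 0, 0, 0], [-40, 0, 0, 0, 0, 0], [-40, 0, 0, 0, 0, 0], [-40, 0, 0, 0, 0, 0]]

```text
time_s: 4.35
ee_pos: [437.6, 173.9, 130.8]
ee_rot: [-179.9, 0.0, 97.9]
force: [-0.1, -0.7, -1.3]
gripper_width: 45.3
gripper_force: 25.0
```

Call:
inch_along:
  deltas:
    - [[-40, 4, 0, 0, 0, 0], [-40, 4, 0, 0, 0, 0], [-40, 4, 5, 0, 0, 0], [-40, 3, 20, 0, 0, 0], [-40, 0, 20, 0, 0, 0], [0, 0, 0, 0, 0, 0], [0, 0, 0, 0, 0, 0], [0, 0, 0, 0, 0, 0]]

```text
time_s: 5.15
ee_pos: [481.0, -19.7, 86.9]
ee_rot: [-180.0, -0.0, 98.0]
force: [0.2, 0.8, -1.0]
gripper_width: 44.9
gripper_force: 25.0
```

```bash
python3 go.py 483.4 -24.5 16 98
```

```text
rz -0.0 rotvec [-0.01 -0.03 -0.01] then d [-5.1  1.7 70.9] d before turn [-5.2  1.7 70.9]
```

Call:
inch_along:
  deltas:
    - [[-5, 2, 20, 0, 0, 0], [0, 0, 20, 0, 0, 0], [0, 0, 15, 0, 0, 0], [0, 0, 9, 0, 0, 0], [0, 0, 4, 0, 0, 0], [0, 0, 3, 0, 0, 0], [0, 0, 0, 0, 0, 0], [0, 0, 0, 0, 0, 0]]

```text
time_s: 5.95
ee_pos: [484.2, -25.0, 16.5]
ee_rot: [179.9, 0.0, 98.0]
force: [-0.1, 0.2, -2.0]
gripper_width: 45.0
gripper_force: 25.0
```

Call:
inch_along:
  deltas:
    - [[0, 0, 0, 0, 0, 0], [0, 0, 0, 0, 0, 0]]
  finger_gap: 70

```text
time_s: 6.15
ee_pos: [484.2, -25.2, 16.4]
ee_rot: [179.9, 0.0, 98.0]
force: [-0.1, 0.4, -0.6]
gripper_width: 58.0
gripper_force: 0.0
```

Call:
inch_along:
  deltas:
    - [[0, 0, -20, 0, 0, 0], [0, 0, -40, 0, 0, 0], [0, 0, -40, 0, 0, 0], [0, 0, -25, 0, 0, 0], [0, 0, 0, 0, 0, 0]]
  finger_gap: 91

```text
time_s: 6.65
ee_pos: [486.5, -25.4, 145.0]
ee_rot: [179.5, 0.1, 98.0]
force: [1.0, -0.6, -0.1]
gripper_width: 90.7
gripper_force: 0.0
```

```bash
python3 go.py 605 340 100 80.4
python3 - <<'E'
from h import *
cv2.imwrite('pics/c2.png',cv2.resize(grab_frame('scene')[160:300,180:480],None,fx=2.6,fy=2.6))
E
```

```text
rz 17.6 rotvec [ 0.53  0.03 17.62] then d [380.   55.9  45. ] d before turn [345.4 167.9  45.9]
```

View pics/c2.png

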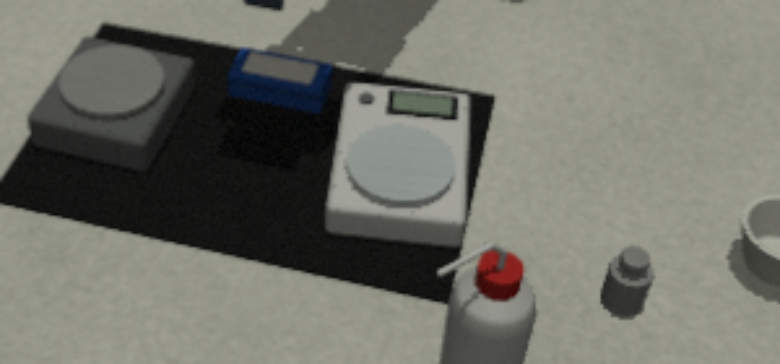

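Case lies on the mat (crop 280,80), in front of the middle and parallel to the edge. Next is the weight, at the same yaw.

Call:
inch_along:
  deltas:
    - [[42, 20, 0, 0, 0, 0], [44, 21, 0, 0, 0, 0], [44, 21, 0, 0, 0, 0], [44, 21, 0, 0, 0, 0], [44, 21, 0, 0, 0, 0], [44, 21, 0, 0, 0, 0], [44, 21, 0, 0, 0, 0], [39, 20, 0, 0, 0, 0]]

```text
time_s: 7.5
ee_pos: [599.3, 341.6, 138.6]
ee_rot: [-179.8, 0.1, 98.1]
force: [-0.1, -0.8, 0.6]
gripper_width: 91.1
gripper_force: 0.0
```

Call:
inch_along:
  deltas:
    - [[0, 0, 20, 0, 0, 0], [0, 0, 20, 0, 0, 0], [0, 0, 0, 0, 0, 0], [0, 0, 0, 0, 0, 0]]

```text
time_s: 7.9
ee_pos: [599.3, 339.2, 99.5]
ee_rot: [-179.8, 0.1, 98.0]
force: [0.8, -0.5, -0.1]
gripper_width: 91.4
gripper_force: 0.0
```

```bash
python3 go.py 604 340 8 98
```

```text
rz 0.0 rotvec [-0.16  0.05  0.02] then d [ 0.1  4.7 91.5] d before turn [ 0.2  5.  91.5]
```

```bash
python3 - <<'E'
from h import *
cv2.imwrite('pics/c3.png',cv2.resize(grab_frame('scene')[170:310,350:510],None,fx=4,fy=4))
E
```

```text
(no output)
```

View pics/c3.png

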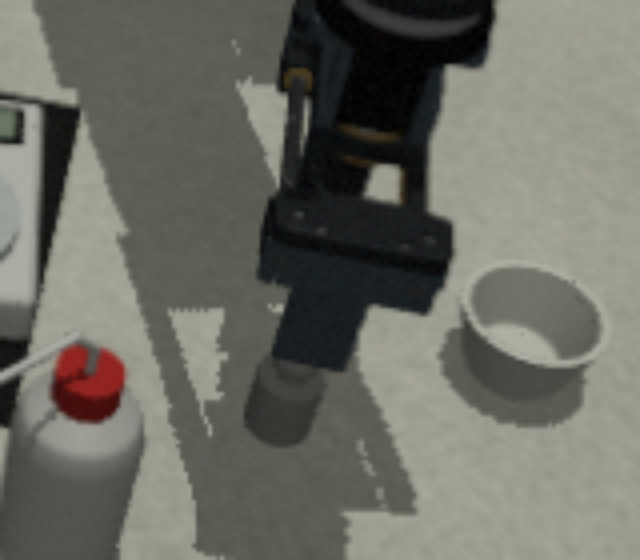

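The finger sits just above the weight (crop 290,390), in line with it. Descending.

Call:
inch_along:
  deltas:
    - [[0, 5, 30, 0, 0, 0], [0, 0, 30, 0, 0, 0], [0, 0, 22, 0, 0, 0], [0, 0, 9, 0, 0, 0], [0, 0, 0, 0, 0, 0]]

```text
time_s: 8.45
ee_pos: [604.8, 340.0, 9.6]
ee_rot: [-179.9, 0.0, 98.0]
force: [0.3, -0.0, -0.8]
gripper_width: 91.1
gripper_force: 0.0
```

Call:
inch_along:
  deltas:
    - [[0, 0, 0, 0, 0, 0], [0, 0, 0, 0, 0, 0], [0, 0, 0, 0, 0, 0], [0, 0, 0, 0, 0, 0], [0, 0, 0, 0, 0, 0], [0, 0, 0, 0, 0, 0]]
  finger_gap: 10
  squeeze: 35

```text
time_s: 9.05
ee_pos: [605.0, 340.4, 10.2]
ee_rot: [180.0, -0.0, 98.0]
force: [-0.5, -1.1, -0.0]
gripper_width: 46.0
gripper_force: 0.0
```

Call:
inch_along:
  deltas:
    - [[0, 0, -30, 0, 0, 0], [0, 0, -40, 0, 0, 0], [0, 0, -40, 0, 0, 0], [0, 0, 0, 0, 0, 0], [0, 0, 0, 0, 0, 0], [0, 0, 0, 0, 0, 0]]

```text
time_s: 9.65
ee_pos: [604.0, 339.9, 118.6]
ee_rot: [-179.9, 0.1, 98.0]
force: [-0.4, -1.0, -0.5]
gripper_width: 10.0
gripper_force: 0.0
```

```bash
python3 go.py 575 129.5 100 98
```

```text
rz 0.0 rotvec [-0.14  0.05  0.03] then d [-204.3  -58.    18.6] d before turn [-204.3  -58.1   18.9]
```

The fingers had not finished closing when I lifted. I'm checking the weight.

Call:
inch_along:
  deltas:
    - [[0, 0, -40, 0, 0, 0], [-40, 0, 0, 0, 0, 0], [-40, 0, 0, 0, 0, 0], [0, 0, 0, 0, 0, 0], [0, 0, 0, 0, 0, 0], [0, 0, 0, 0, 0, 0]]
  finger_gap: 91

```text
time_s: 10.25
ee_pos: [615.6, 261.8, 158.7]
ee_rot: [-179.9, -0.0, 98.0]
force: [0.6, 0.1, 0.5]
gripper_width: 55.2
gripper_force: 0.0
```

```bash
python3 - <<'E'
from h import *
s=grab_frame('scene');t=grab_frame('top')
cv2.imwrite('pics/c4.png',np.hstack([cv2.resize(s[230:300,390:460],(400,400),interpolation=2),cv2.resize(t[177:217,152:192],(400,400),interpolation=2)]))
E
```

```text
(no output)
```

View pics/c4.png

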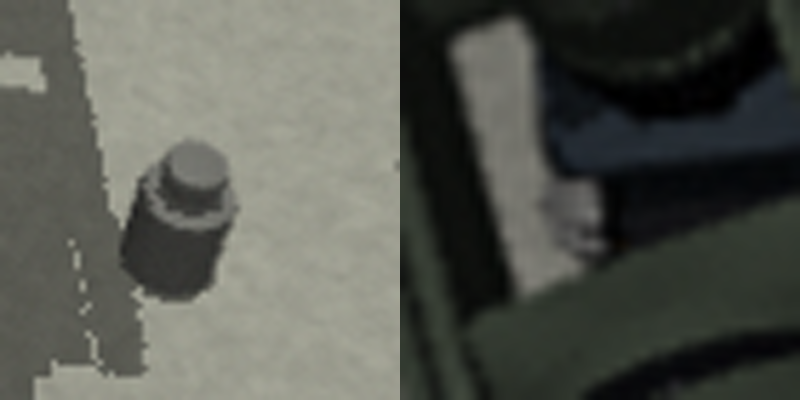

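Weight is upright and where it was (button at scene 424,258). Going back, with a longer close.

Call:
inch_along:
  deltas:
    - [[40, 0, 0, 0, 0, 0], [39, 0, 20, 0, 0, 0], [0, 0, 20, 0, 0, 0], [0, 0, 40, 0, 0, 0], [0, 0, 40, 0, 0, 0], [0, 0, 19, 0, 0, 0], [0, 0, 9, 0, 0, 0], [0, 0, 0, 0, 0, 0]]
  finger_gap: 70

```text
time_s: 11.15
ee_pos: [604.2, 339.8, 10.6]
ee_rot: [-179.9, 0.0, 98.1]
force: [0.3, -0.1, 0.7]
gripper_width: 69.7
gripper_force: 0.0
```

Call:
inch_along:
  deltas:
    - [[0, 0, 0, 0, 0, 0], [0, 0, 0, 0, 0, 0], [0, 0, 0, 0, 0, 0], [0, 0, 0, 0, 0, 0], [0, 0, 0, 0, 0, 0], [0, 0, 0, 0, 0, 0], [0, 0, 0, 0, 0, 0]]
  finger_gap: 10
  squeeze: 35

```text
time_s: 11.85
ee_pos: [605.1, 339.5, 12.7]
ee_rot: [180.0, -0.0, 98.0]
force: [-1.8, -0.6, 5.3]
gripper_width: 35.0
gripper_force: 35.0
```

Call:
inch_along:
  deltas:
    - [[0, 0, 0, 0, 0, 0], [0, 0, 0, 0, 0, 0]]

```text
time_s: 12.05
ee_pos: [605.1, 339.5, 12.7]
ee_rot: [180.0, -0.0, 98.0]
force: [-1.9, -0.2, 5.1]
gripper_width: 34.9
gripper_force: 35.0
```

Call:
inch_along:
  deltas:
    - [[0, 0, -30, 0, 0, 0], [0, 0, -40, 0, 0, 0], [0, 0, -40, 0, 0, 0], [-40, -11, 0, 0, 0, 0], [-41, -12, 0, 0, 0, 0], [-41, -12, 0, 0, 0, 0], [-41, -12, 0, 0, 0, 0], [-41, -11, 0, 0, 0, 0]]

```text
time_s: 12.85
ee_pos: [575.1, 127.5, 120.9]
ee_rot: [-179.9, 0.0, 98.0]
force: [0.4, 0.0, -2.8]
gripper_width: 35.5
gripper_force: 35.0
```

Call:
inch_along:
  deltas:
    - [[0, 0, 0, 0, 0, 0], [0, 0, 0, 0, 0, 0]]

```text
time_s: 13.05
ee_pos: [575.9, 128.3, 121.3]
ee_rot: [-180.0, -0.0, 97.9]
force: [0.1, -0.1, -3.3]
gripper_width: 35.0
gripper_force: 35.0
```

```bash
python3 go.py 575 129.5 63 98
```

```text
rz -0.1 rotvec [-0.05 -0.02 -0.11] then d [ 1.3 -0.7 58.3] d before turn [ 1.2 -0.6 58.3]
```

Call:
inch_along:
  deltas:
    - [[1, -1, 20, 0, 0, 0], [0, 0, 20, 0, 0, 0], [0, 0, 10, 0, 0, 0], [0, 0, 5, 0, 0, 0], [0, 0, 3, 0, 0, 0], [0, 0, 0, 0, 0, 0], [0, 0, 0, 0, 0, 0]]

```text
time_s: 13.75
ee_pos: [575.6, 130.4, 64.6]
ee_rot: [179.9, -0.0, 98.0]
force: [-0.6, -0.7, -3.9]
gripper_width: 35.6
gripper_force: 35.0
```

Call:
inch_along:
  deltas:
    - [[0, 0, 0, 0, 0, 0], [0, 0, 0, 0, 0, 0], [0, 0, 0, 0, 0, 0]]
  finger_gap: 75

```text
time_s: 14.05
ee_pos: [575.5, 130.2, 64.8]
ee_rot: [179.9, -0.0, 98.0]
force: [-0.1, 0.2, 0.1]
gripper_width: 56.2
gripper_force: 0.0
```

Call:
inch_along:
  deltas:
    - [[0, 0, -25, 0, 0, 0], [0, 0, -40, 0, 0, 0], [0, 0, -40, 0, 0, 7.5], [0, 0, -10, 0, 0, 7.5], [0, 0, 0, 0, 0, 7.5], [0, 0, 0, 0, 0, 7.5], [0, 0, 0, 0, 0, 0]]
  finger_gap: 91

```text
time_s: 14.75
ee_pos: [575.1, 130.1, 179.5]
ee_rot: [179.9, -0.0, 68.0]
force: [-0.5, 0.0, 0.3]
gripper_width: 90.7
gripper_force: 0.0
```

```bash
python3 go.py 503 -460 160 68
```

```text
rz 0.0 rotvec [ 0.05 -0.04  0.04] then d [-574.2  154.2   19.5] d before turn [-574.3  153.8   19.3]
```

Call:
inch_along:
  deltas:
    - [[-38, 10, 0, 0, 0, 0], [-38, 10, 0, 0, 0, 0], [-38, 10, 0, 0, 0, 0], [-38, 10, 0, 0, 0, 0], [-38, 10, 0, 0, 0, 0], [-38, 10, 0, 0, 0, 0], [-38, 10, 0, 0, 0, 0], [-38, 10, 0, 0, 0, 0]]

```text
time_s: 15.55
ee_pos: [535.1, -183.3, 179.1]
ee_rot: [180.0, -0.0, 68.2]
force: [0.3, 0.7, -0.2]
gripper_width: 91.1
gripper_force: 0.0
```

Call:
inch_along:
  deltas:
    - [[-38, 10, 0, 0, 0, 0], [-38, 10, 0, 0, 0, 0], [-38, 11, 0, 0, 0, 0], [-38, 11, 0, 0, 0, 0], [-38, 11, 0, 0, 0, 0], [-38, 11, 0, 0, 0, 0], [-38, 10, 20, 0, 0, 0], [0, 0, 0, 0, 0, 0]]

```text
time_s: 16.35
ee_pos: [502.2, -459.9, 155.6]
ee_rot: [-179.8, 0.0, 67.9]
force: [-0.4, 1.0, -0.5]
gripper_width: 91.1
gripper_force: 0.0
```

Call:
inch_along:
  deltas:
    - [[0, 0, 0, 0, 0, 0]]

```text
time_s: 16.45
ee_pos: [503.9, -456.2, 157.9]
ee_rot: [-179.9, -0.1, 68.0]
force: [-0.8, 0.2, 0.3]
gripper_width: 91.2
gripper_force: 0.0
```

```bash
python3 go.py 503 -460 110 68
python3 - <<'E'
from h import *
s=grab_frame('scene');t=grab_frame('top')
cv2.imwrite('pics/c5.png',np.hstack([cv2.resize(s[90:210,90:250],None,fx=3,fy=3),cv2.resize(s[180:270,300:380],None,fx=3.5,fy=4)]))
E
```

```text
rz 0.0 rotvec [-0.11 -0.08  0.04] then d [-3.8  0.6 47.9] d before turn [-3.9  0.7 47.9]
```

View pics/c5.png

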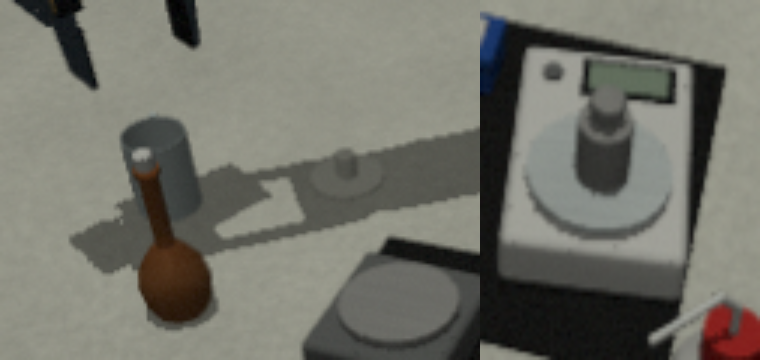

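The weight stands on the pan's middle (crop 603,180), and the beaker (crop 155,137) lies between the raised fingers. Descending over the beaker.

Call:
inch_along:
  deltas:
    - [[-2, 0, 30, 0, 0, 0], [0, 0, 30, 0, 0, 0], [0, 0, 30, 0, 0, 0], [0, 0, 23, 0, 0, 0], [0, 0, 10, 0, 0, 0], [0, 0, 0, 0, 0, 0], [0, 0, 0, 0, 0, 0]]

```text
time_s: 17.25
ee_pos: [504.8, -458.0, 37.5]
ee_rot: [179.9, 0.0, 68.1]
force: [-0.1, -0.8, 0.2]
gripper_width: 90.5
gripper_force: 0.0
```

Call:
inch_along:
  deltas:
    - [[0, 0, 0, 0, 0, 0], [0, 0, 0, 0, 0, 0], [0, 0, 0, 0, 0, 0], [0, 0, 0, 0, 0, 0], [0, 0, 0, 0, 0, 0], [0, 0, 0, 0, 0, 0], [0, 0, 0, 0, 0, 0]]
  finger_gap: 40
  squeeze: 15

```text
time_s: 17.95
ee_pos: [503.8, -458.1, 36.3]
ee_rot: [180.0, 0.0, 68.0]
force: [-0.5, -0.1, 3.3]
gripper_width: 59.2
gripper_force: 15.0
```

```bash
python3 go.py 586 -155.5 150 68
```

```text
rz 0.0 rotvec [0.02 0.01 0.03] then d [ 311.3  -37.2 -113.7] d before turn [ 311.3  -37.  -113.8]
```

Call:
inch_along:
  deltas:
    - [[0, 0, -30, 0, 0, 0], [0, 0, -40, 0, 0, 0], [0, 0, -44, 0, 0, 0], [0, 0, 0, 0, 0, 0], [38, -4, 0, 0, 0, 0], [39, -5, 0, 0, 0, 0], [39, -5, 0, 0, 0, 0], [39, -5, 0, 0, 0, 0]]

```text
time_s: 18.75
ee_pos: [543.9, -305.4, 148.8]
ee_rot: [-179.9, -0.0, 68.0]
force: [0.1, 0.1, -0.7]
gripper_width: 60.0
gripper_force: 15.0
```

Call:
inch_along:
  deltas:
    - [[39, -5, 0, 0, 0, 0], [39, -5, 0, 0, 0, 0], [39, -4, 0, 0, 0, 0], [39, -4, 0, 0, 0, 0], [0, 0, 0, 0, 0, 0], [0, 0, 0, 0, 0, 0], [0, 0, 0, 0, 0, 0]]

```text
time_s: 19.45
ee_pos: [585.4, -156.3, 149.4]
ee_rot: [-180.0, 0.0, 68.0]
force: [-0.5, 0.0, -0.7]
gripper_width: 59.7
gripper_force: 15.0
```

```bash
python3 go.py 586 -155.5 91 68
```

```text
rz 0.0 rotvec [-0.05  0.03  0.  ] then d [ 1.   0.2 58.4] d before turn [ 1.   0.3 58.4]
```

Call:
inch_along:
  deltas:
    - [[1, 0, 20, 0, 0, 0], [0, 0, 20, 0, 0, 0], [0, 0, 11, 0, 0, 0], [0, 0, 5, 0, 0, 0], [0, 0, 2, 0, 0, 0], [0, 0, 0, 0, 0, 0], [0, 0, 0, 0, 0, 0]]

```text
time_s: 20.15
ee_pos: [586.7, -155.0, 92.7]
ee_rot: [179.9, -0.0, 68.0]
force: [-0.6, -0.6, 0.3]
gripper_width: 59.7
gripper_force: 15.0
```

Call:
inch_along:
  deltas:
    - [[0, 0, 0, 0, 0, 0], [0, 0, 0, 0, 0, 0], [0, 0, 0, 0, 0, 0], [0, 0, 0, 0, 0, 0]]
  finger_gap: 85

```text
time_s: 20.55
ee_pos: [586.3, -154.7, 92.2]
ee_rot: [180.0, -0.0, 68.0]
force: [-0.2, -0.5, -0.6]
gripper_width: 84.5
gripper_force: 0.0
```

Call:
inch_along:
  deltas:
    - [[0, 0, -25, 0, 0, 0], [0, 0, -40, 0, 0, 0], [0, 0, -40, 0, 0, 0], [0, 0, 0, 0, 0, 0]]
  finger_gap: 91

```text
time_s: 20.95
ee_pos: [589.5, -155.6, 203.3]
ee_rot: [179.3, -0.1, 68.0]
force: [-0.1, -0.4, -0.6]
gripper_width: 90.9
gripper_force: 0.0
```

```bash
python3 go.py 404 -323 150 68
python3 - <<'E'
from h import *
s=grab_frame('scene');t=grab_frame('top')
cv2.imwrite('pics/c6.png',np.hstack([cv2.resize(s[110:230,130:270],None,fx=4,fy=4)]));cv2.imwrite('pics/t6.png',t);cv2.imwrite('pics/s6.png',s)
E
```

```text
rz 0.0 rotvec [ 0.71 -0.08  0.03] then d [-224.7 -109.3   53.3] d before turn [-224.7 -110.1   51.6]
```

View pics/c6.png

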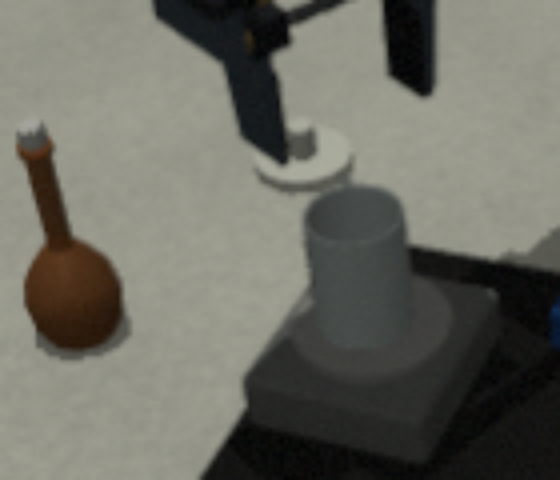

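```bash
python3 - <<'E'
from h import *
S=lambda u,v,z:onz('scene',(u+.5)/4-.5+130,(v+.5)/4-.5+110,z)
print('rim',S(355,214,133),'knobtop',S(301,125,36),'disc',S(305,155,11))
for P in([586,-155,53],[587,-155,133],[575,129,49]):print(P,proj('scene',P)*1,(proj('scene',P)-[130,110])*4+1.5)
E
```

```text
rim [ 584.1 -157.   133. ] knobtop [ 402.  -321.5   36. ] disc [ 403.5 -320.6   11. ]
[586, -155, 53] [221.8 189.9] [368.7 321.1]
[587, -155, 133] [218.5 164. ] [355.5 217.5]
[575, 129, 49] [332.4 222.2] [811.1 450.3]
```

Call:
inch_along:
  deltas:
    - [[-37, -18, 0, 0, 0, 0], [-38, -18, 0, 0, 0, 0], [-38, -18, 0, 0, 0, 0], [-38, -18, 10, 0, 0, 0], [-38, -18, 10, 0, 0, 0], [-36, -18, 20, 0, 0, 0], [0, 0, 0, 0, 0, 0], [0, 0, 0, 0, 0, 0]]
  finger_gap: 50
  squeeze: 20

```text
time_s: 21.85
ee_pos: [400.6, -322.6, 155.3]
ee_rot: [-179.8, -0.1, 67.9]
force: [0.2, -0.4, 0.4]
gripper_width: 50.1
gripper_force: 0.0
```

```bash
python3 go.py 403 -323 15 68
```

```text
rz -0.1 rotvec [-0.19 -0.1  -0.1 ] then d [  0.5   2.3 140.3] d before turn [  0.3   2.8 140.3]
```

Call:
inch_along:
  deltas:
    - [[0, 2, 35, 0, 0, 0], [0, 0, 35, 0, 0, 0], [0, 0, 35, 0, 0, 0], [0, 0, 20, 0, 0, 0], [0, 0, 5, 0, 0, 0], [0, 0, 0, 0, 0, 0], [0, 0, 0, 0, 0, 0]]

```text
time_s: 22.55
ee_pos: [405.1, -324.0, 28.0]
ee_rot: [179.9, 0.0, 68.1]
force: [-0.3, 0.1, 0.8]
gripper_width: 49.9
gripper_force: 0.0
```

```bash
python3 go.py 403 -323 15 68
```

```text
rz 0.1 rotvec [0.13 0.03 0.08] then d [ 0.1 -2.3 13. ] d before turn [ 0.2 -2.3 13. ]
```

Call:
inch_along:
  deltas:
    - [[0, -1, 7, 0, 0, 0], [0, 0, 4, 0, 0, 0], [0, 0, 0, 0, 0, 0], [0, 0, 0, 0, 0, 0]]

```text
time_s: 22.95
ee_pos: [402.8, -323.4, 16.0]
ee_rot: [180.0, -0.0, 68.0]
force: [-0.5, -0.7, -0.3]
gripper_width: 50.2
gripper_force: 0.0
```

Call:
inch_along:
  deltas:
    - [[0, 0, 0, 0, 0, 0], [0, 0, 0, 0, 0, 0], [0, 0, 0, 0, 0, 0], [0, 0, 0, 0, 0, 0], [0, 0, 0, 0, 0, 0], [0, 0, 0, 0, 0, 0], [0, 0, 0, 0, 0, 0]]
  finger_gap: 5
  squeeze: 20

```text
time_s: 23.65
ee_pos: [402.8, -323.4, 15.9]
ee_rot: [180.0, -0.0, 68.0]
force: [0.0, -0.9, 0.9]
gripper_width: 19.0
gripper_force: 20.0
```

```bash
python3 go.py 403 -323 15 68
```

```text
rz 0.0 rotvec [ 0.01 -0.    0.03] then d [0.4 0.  0.9] d before turn [0.4 0.  0.9]
```

Call:
inch_along:
  deltas:
    - [[0, 0, -35, 0, 0, 0], [0, 0, -45, 0, 0, 0], [0, 0, -45, 0, 0, 0], [0, 0, -45, 0, 0, 0], [0, 0, -10, 0, 0, 0], [0, 0, 0, 0, 0, 0], [0, 0, 0, 0, 0, 0]]

```text
time_s: 24.35
ee_pos: [401.9, -322.6, 194.3]
ee_rot: [-179.8, -0.1, 68.0]
force: [-0.7, -0.4, -1.3]
gripper_width: 19.4
gripper_force: 20.0
```

```bash
python3 go.py 585.2 -155.7 190 68
```

```text
rz 0.0 rotvec [-0.17 -0.06  0.03] then d [223.4 107.4   4.3] d before turn [223.4 107.6   4.3]
```

Call:
inch_along:
  deltas:
    - [[37, 17, 0, 0, 0, 0], [37, 17, 0, 0, 0, 0], [37, 17, 0, 0, 0, 0], [38, 18, 0, 0, 0, 0], [38, 18, 0, 0, 0, 0], [36, 18, 0, 0, 0, 0], [0, 0, 0, 0, 0, 0], [0, 0, 0, 0, 0, 0]]

```text
time_s: 25.15
ee_pos: [582.7, -154.9, 192.9]
ee_rot: [-179.7, 0.1, 68.1]
force: [-0.6, -0.1, -1.3]
gripper_width: 19.6
gripper_force: 20.0
```

```bash
python3 go.py 585.2 -155.7 150 68
python3 - <<'E'
from h import *
s=grab_frame('scene')
cv2.imwrite('pics/c7.png',np.hstack([cv2.resize(s[100:220,160:300],None,fx=4,fy=4)]))
E
```

```text
rz 0.1 rotvec [-0.32  0.06  0.14] then d [ 0.2  2.6 42.9] d before turn [ 0.3  2.8 42.9]
```

View pics/c7.png

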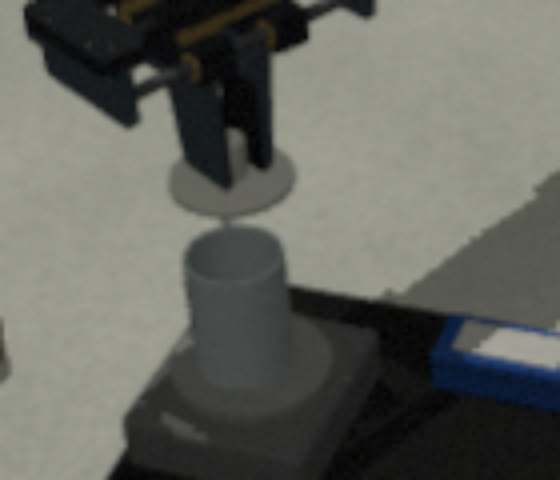

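The cover hangs level at crop (232,178) above the beaker's rim at (235,254). I'll check the offset between them.

```bash
python3 - <<'E'
from h import *
S=lambda u,v,z:onz('scene',(u+.5)/4-.5+160,(v+.5)/4-.5+100,z)
print(S(232,178,187),S(235,254,133))
E
```

```text
[ 583.3 -153.4  187. ] [ 584.1 -157.   133. ]
```

Call:
inch_along:
  deltas:
    - [[0, 2, 15, 0, 0, 0], [0, 0, 15, 0, 0, 0], [0, 0, 6, 0, 0, 0], [0, 0, 0, 0, 0, 0], [0, 0, 0, 0, 0, 0], [0, 0, 0, 0, 0, 0]]

```text
time_s: 25.8
ee_pos: [585.7, -157.0, 160.8]
ee_rot: [179.9, -0.0, 68.0]
force: [-0.4, -0.0, -1.3]
gripper_width: 20.0
gripper_force: 20.0
```

```bash
python3 go.py 585.2 -155.7 144 68
```

```text
rz 0.0 rotvec [ 0.08 -0.01  0.  ] then d [ 1.  -0.9 16.8] d before turn [ 1.  -1.  16.7]
```

Call:
inch_along:
  deltas:
    - [[-2, -1, 6, 0, 0, 0], [0, 0, 5, 0, 0, 0], [0, 0, 3, 0, 0, 0], [0, 0, 0, 0, 0, 0], [0, 0, 0, 0, 0, 0]]

```text
time_s: 26.3
ee_pos: [583.8, -158.0, 145.8]
ee_rot: [-180.0, -0.0, 68.0]
force: [0.6, -0.4, -1.7]
gripper_width: 19.6
gripper_force: 20.0
```

Call:
inch_along:
  deltas:
    - [[0, 0, 2, 0, 0, 0], [0, 0, 0, 0, 0, 0], [0, 0, 0, 0, 0, 0]]

```text
time_s: 26.6
ee_pos: [583.8, -158.0, 143.9]
ee_rot: [180.0, -0.0, 68.0]
force: [-0.1, 0.6, -0.6]
gripper_width: 19.2
gripper_force: 20.0
```

Call:
inch_along:
  deltas:
    - [[0, 0, 0, 0, 0, 0], [0, 0, 0, 0, 0, 0], [0, 0, 0, 0, 0, 0], [0, 0, 0, 0, 0, 0], [0, 0, 0, 0, 0, 0]]
  finger_gap: 50

```text
time_s: 27.1
ee_pos: [583.8, -158.1, 144.0]
ee_rot: [180.0, -0.0, 68.0]
force: [-0.3, 0.4, -0.2]
gripper_width: 49.6
gripper_force: 0.0
```

Call:
inch_along:
  deltas:
    - [[0, 0, -20, 0, 0, 0], [0, 0, -30, 0, 0, 0], [0, 0, -20, 0, 0, 0], [0, 0, 0, 0, 0, 0], [0, 0, 0, 0, 0, 0]]

```text
time_s: 27.6
ee_pos: [583.6, -158.0, 213.6]
ee_rot: [-180.0, -0.0, 68.0]
force: [-1.6, 0.3, -0.8]
gripper_width: 50.0
gripper_force: 0.0
```

```bash
python3 go.py 618 -359 200 68;python3 - <<'E'
from h import *
s=grab_frame('scene')
cv2.imwrite('pics/c8.png',np.hstack([cv2.resize(s[100:220,120:280],None,fx=4,fy=4)]))
E
```

```text
rz 0.0 rotvec [-0.01 -0.    0.03] then d [-173.4  107.2   13.6] d before turn [-173.5  107.1   13.6]
```

View pics/c8.png

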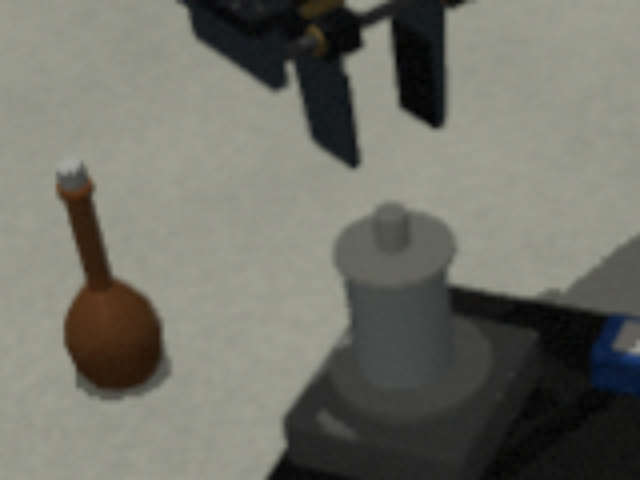

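Cover sits closed and centred on the beaker (crop 395,250). Now the flask, with its stopper at crop (70,168).

Call:
inch_along:
  deltas:
    - [[-35, 21, 0, 0, 0, 0], [-35, 21, 0, 0, 0, 0], [-35, 22, 0, 0, 0, 0], [-35, 22, 0, 0, 0, 0], [-33, 21, 10, 0, 0, 0], [0, 0, 0, 0, 0, 0], [0, 0, 0, 0, 0, 0], [0, 0, 0, 0, 0, 0]]

```text
time_s: 28.45
ee_pos: [618.0, -357.3, 203.1]
ee_rot: [-179.9, -0.1, 68.1]
force: [-0.3, 0.7, -0.3]
gripper_width: 50.1
gripper_force: 0.0
```

```bash
python3 go.py 618 -358.7 95 68
```

```text
rz 0.1 rotvec [-0.11 -0.05  0.06] then d [ -1.3   0.6 108.1] d before turn [ -1.4   0.8 108.1]
```

Call:
inch_along:
  deltas:
    - [[-1, 0, 30, 0, 0, 0], [0, 0, 30, 0, 0, 0], [0, 0, 25, 0, 0, 0], [0, 0, 15, 0, 0, 0], [0, 0, 6, 0, 0, 0], [0, 0, 0, 0, 0, 0], [0, 0, 0, 0, 0, 0]]

```text
time_s: 29.15
ee_pos: [618.8, -359.6, 99.5]
ee_rot: [179.9, 0.0, 68.0]
force: [0.1, 0.3, 0.5]
gripper_width: 50.2
gripper_force: 0.0
```

Call:
inch_along:
  deltas:
    - [[0, 0, 0, 0, 0, 0], [0, 0, 0, 0, 0, 0], [0, 0, 0, 0, 0, 0], [0, 0, 0, 0, 0, 0], [0, 0, 0, 0, 0, 0], [0, 0, 0, 0, 0, 0], [0, 0, 0, 0, 0, 0]]
  finger_gap: 5
  squeeze: 15

```text
time_s: 29.85
ee_pos: [618.1, -359.6, 98.2]
ee_rot: [180.0, -0.0, 68.0]
force: [-0.1, 0.6, 1.9]
gripper_width: 19.8
gripper_force: 15.0
```

Call:
inch_along:
  deltas:
    - [[0, 0, 0, 0, 0, 0]]

```text
time_s: 29.95
ee_pos: [618.1, -359.6, 98.2]
ee_rot: [180.0, 0.0, 68.0]
force: [0.4, -1.0, 2.3]
gripper_width: 19.3
gripper_force: 15.0
```

```bash
python3 go.py 566 -17 160 68
```

```text
rz 0.0 rotvec [0.04 0.   0.03] then d [ 298.1 -176.6  -61.8] d before turn [ 298.2 -176.4  -61.9]
```

Call:
inch_along:
  deltas:
    - [[0, 0, -10, 0, 0, 0], [0, 0, -25, 0, 0, 0], [0, 0, -35, 0, 0, 0], [0, 0, -40, 0, 0, 0], [0, 0, -40, 0, 0, 0], [0, 0, -30, 0, 0, 0], [0, 0, -10, 0, 0, 0], [0, 0, 0, 0, 0, 0]]
  squeeze: 25

```text
time_s: 30.75
ee_pos: [618.2, -359.6, 289.3]
ee_rot: [179.8, 0.0, 68.0]
force: [0.6, 0.1, -1.5]
gripper_width: 19.9
gripper_force: 25.0
```

Call:
inch_along:
  deltas:
    - [[10, -6, 0, 0, 0, 0], [18, -11, 0, 0, 0, 0], [26, -15, 0, 0, 0, 0], [32, -19, 0, 0, 0, 0], [32, -19, 0, 0, 0, 0], [32, -19, 0, 0, 0, 0], [32, -19, 0, 0, 0, 0], [32, -19, 0, 0, 0, 0]]

```text
time_s: 31.55
ee_pos: [578.2, -111.0, 285.2]
ee_rot: [-179.7, 0.0, 68.0]
force: [1.1, -0.9, -1.4]
gripper_width: 19.0
gripper_force: 25.0
```

Call:
inch_along:
  deltas:
    - [[32, -19, 0, 0, 0, 0], [24, -14, 0, 0, 0, 0], [16, -10, 0, 0, 0, 0], [8, -5, 0, 0, 0, 0], [4, -2, 0, 0, 0, 0], [0, 0, 0, 0, 0, 0], [0, 0, 0, 0, 0, 0], [0, 0, 0, 0, 0, 0]]

```text
time_s: 32.35
ee_pos: [565.4, -17.8, 287.7]
ee_rot: [-180.0, 0.0, 68.0]
force: [0.3, -0.6, -0.1]
gripper_width: 19.7
gripper_force: 25.0
```

```bash
python3 go.py 566 -17 150 68
python3 - <<'E'
from h import *
s=grab_frame('scene')
cv2.imwrite('pics/c9.png',np.hstack([cv2.resize(s[60:260,180:380],None,fx=3,fy=3)]))
E
```

```text
rz -0.0 rotvec [-0.01  0.02 -0.04] then d [  0.9   0.3 137.7] d before turn [  1.    0.3 137.7]
```

View pics/c9.png

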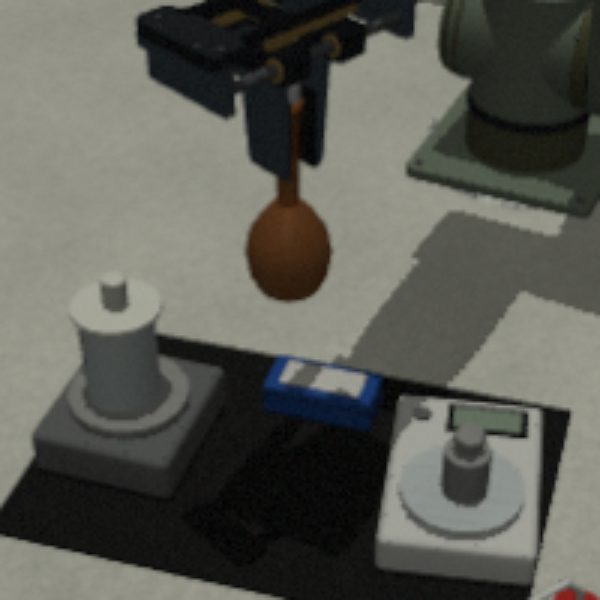

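The flask hangs upright (crop 289,250); the case top is centred at about (322,380).

```bash
python3 - <<'E'
from h import *
s=grab_frame('scene');hsv=cv2.cvtColor(s,cv2.COLOR_BGR2HSV)
S=lambda u,v,z:onz('scene',(u+.5)/3-.5+180,(v+.5)/3-.5+60,z)
c=np.array([S(*p,33) for p in[(280,358),(381,371),(371,406),(266,389)]]);print(c,c.mean(0))
E
```

```text
[[473.4 -70.3  33. ]
 [453.1  15.8  33. ]
 [498.7  25.6  33. ]
 [515.5 -63.1  33. ]] [485.175 -23.     33.   ]
```

Call:
inch_along:
  deltas:
    - [[1, 0, 20, 0, 0, 0], [0, 0, 35, 0, 0, 0], [0, 0, 40, 0, 0, 0], [0, 0, 40, 0, 0, 0], [0, 0, 25, 0, 0, 0], [0, 0, 10, 0, 0, 0], [0, 0, 0, 0, 0, 0], [0, 0, 0, 0, 0, 0]]

```text
time_s: 33.25
ee_pos: [566.8, -16.2, 119.3]
ee_rot: [179.9, -0.1, 68.0]
force: [0.1, -0.0, -0.1]
gripper_width: 19.2
gripper_force: 25.0
```

```bash
python3 go.py 566 -17 103 68
```

```text
rz 0.0 rotvec [ 0.14 -0.06  0.01] then d [-1.1 -0.5 16.3] d before turn [-1.1 -0.5 16.3]
```

Call:
inch_along:
  deltas:
    - [[-1, 0, 8, 0, 0, 0], [0, 0, 5, 0, 0, 0], [0, 0, 3, 0, 0, 0], [0, 0, 0, 0, 0, 0], [0, 0, 0, 0, 0, 0], [0, 0, 0, 0, 0, 0]]

```text
time_s: 33.85
ee_pos: [565.4, -16.9, 102.2]
ee_rot: [180.0, -0.0, 68.0]
force: [0.2, -0.1, -0.8]
gripper_width: 19.5
gripper_force: 25.0
```

Call:
inch_along:
  deltas:
    - [[0, 0, 1, 0, 0, 0], [0, 0, 0, 0, 0, 0], [0, 0, 0, 0, 0, 0]]

```text
time_s: 34.15
ee_pos: [565.6, -16.9, 101.2]
ee_rot: [180.0, -0.0, 68.0]
force: [0.6, 0.1, 0.2]
gripper_width: 19.7
gripper_force: 25.0
```

Call:
inch_along:
  deltas:
    - [[0, 0, 0, 0, 0, 0], [0, 0, 0, 0, 0, 0], [0, 0, 0, 0, 0, 0], [0, 0, 0, 0, 0, 0], [0, 0, 0, 0, 0, 0]]
  finger_gap: 50

```text
time_s: 34.65
ee_pos: [565.2, -16.9, 100.9]
ee_rot: [-180.0, -0.0, 68.0]
force: [-0.3, 0.5, 0.3]
gripper_width: 49.8
gripper_force: 0.0
```

Call:
inch_along:
  deltas:
    - [[0, 0, -20, 0, 0, 0], [0, 0, -40, 0, 0, 0], [0, 0, -40, 0, 0, 0], [0, 0, -40, 0, 0, 0], [0, 0, -10, 0, 0, 0], [0, 0, 0, 0, 0, 0]]

```text
time_s: 35.25
ee_pos: [566.1, -16.9, 252.8]
ee_rot: [179.8, -0.1, 68.0]
force: [-0.3, 0.1, 0.2]
gripper_width: 49.9
gripper_force: 0.0
```

Call:
inch_along:
  deltas:
    - [[-40, -20, 0, 0, 0, 0], [-45, -20, 0, 0, 0, 0], [-45, -20, 0, 0, 0, 0], [-45, -20, 0, 0, 0, 0], [-45, -20, 0, 0, 0, 0], [-40, -20, 0, 0, 0, 0], [-40, -20, 0, 0, 0, 0], [0, 0, 0, 0, 0, 0]]

```text
time_s: 36.05
ee_pos: [318.9, -244.5, 249.0]
ee_rot: [-179.7, 0.0, 67.6]
force: [0.8, 0.4, 0.4]
gripper_width: 50.2
gripper_force: 0.0
```

```bash
python3 - <<'E'
from h import *
s=grab_frame('scene');t=grab_frame('top')
cv2.imwrite('pics/c10.png',np.hstack([cv2.resize(s[120:280,170:380],None,fx=2,fy=2.4),cv2.resize(t[150:278,205:355],None,fx=2.5,fy=3)]))
hsv=cv2.cvtColor(t,cv2.COLOR_BGR2HSV)
m=((hsv[...,0]>100)&(hsv[...,0]<130)&(hsv[...,1]>120)).astype(np.uint8)*255
c=blobs(t,m,(255,200,310,270))
if c: r=cv2.minAreaRect(c[0]);print(r,onz('top',*r[0],33),[onz('top',*p,33) for p in cv2.boxPoints(r)])
m=((hsv[...,0]<20)&(hsv[...,1]>120)).astype(np.uint8)*255
c=blobs(t,m,(255,170,310,240))
if c: e=cv2.minEnclosingCircle(c[0]);print('flask',e,onz('top',*e[0],31))
E
```

```text
((283.2696228027344, 236.79177856445312), (15.423044204711914, 30.846088409423828), 83.2901611328125) [484.6 -26.9  33. ] [array([502.3,  25.8,  33. ]), array([516.4, -72.8,  33. ]), array([466.9, -79.5,  33. ]), array([453. ,  18.8,  33. ])]
flask ((280.6219482421875, 210.86585998535156), 9.888011932373047) [569.  -16.5  31. ]
```

View pics/c10.png

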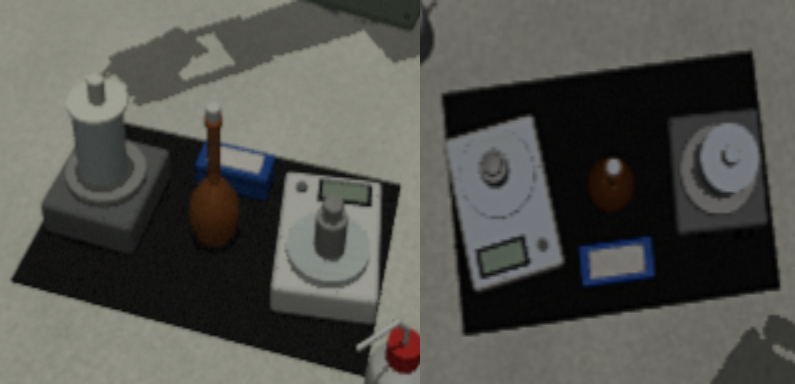

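The flask stands at the mat's centre, with the case 82–84 mm in front of it. The beaker is covered on the plate and the weight is centred on the pan. Handing in.

Call:
inch_along:
  deltas:
    - [[0, 0, 0, 0, 0, 0], [0, 0, 0, 0, 0, 0], [0, 0, 0, 0, 0, 0]]

```text
time_s: 36.45
ee_pos: [323.9, -241.9, 250.6]
ee_rot: [-180.0, -0.0, 68.2]
force: [-0.4, -0.1, -0.1]
gripper_width: 50.2
gripper_force: 0.0
```

```bash
python3 -c "from workcell import *;print(job_done())"
```

```text
the job is handed in; nothing more can be done
None
```

I placed all five items as specified, checked them in the final camera views and handed the job in at about 36 s; no verdict came back, and I never went near the mortar or the wash bottle.

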